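# Make up the filling kit and the carving kit at the marble bench

### The arm

A 6-joint arm with a two-finger parallel gripper is mounted at the origin on the work surface. World frame = base frame: x ahead of the robot, y to its left, z up, the work surface at z = 0. Lengths are in m, angles in rad, forces in N, time in s.
With the tool pointing down it reaches from about 0.225 to 0.875 m from the base axis. Payload 3.4 kg.
Tool frame: the origin (TCP) lies at the very end of the fingers, on their centre line; the grasp point (between the pads) lies 19 mm behind it; z points along the fingers, y is the line along which they close (so a half turn about z gives the same grasp; the last joint's range is limited). The gripper opens to 85 mm and grips with 20 to 120 N. Pads are 22 mm wide; open, the fingers measure 114 mm over their backs; the gripper's body (76 mm by 85 mm) begins 54 mm behind the grasp point. The pads swing forward as they close: fully open they stand 13 mm farther back than shut.
Start: joints at [-1.436, 0.276, 1.505, -0, 1.361, -0.121], TCP at [0.145, -0.556, 0.231] pointing down, gripper open.
Joint ranges: [-2.89, 2.89], [-0.75, 2.08], [0.22, 2.7], [-1.18, 4.32], [0.11, 2.71], [-2.7, 2.7]. Speed limits (rad/s): [2.57, 2.57, 3.14, 3.14, 3.14, 3.14].

### API

Orientations are given as a unit quaternion [w, x, y, z].
In Python, from rig import manip gives the robot as it stands. The module is installed in compiled form; this text tells all that it offers.
- The arm moves only by the tool play_rows, never from a script. Its argument "motion" is a list of rows, each a list of 5 numbers: the shift along the tool's x, y, z in units of 40 mm (1.0 is 40 mm), then the turn about the tool's z in units of 10 degrees (1.0 is 10 degrees), then the finger opening in mm, from 0 to 85.4. A call has 1 to 5 rows; each row is the pose to reach, as a shift and turn from the pose commanded when the call began, along the tool's axes at that moment; what a row does not reach only later rows make up. A row lasts 1/8 s, in which the tool goes at most 62.5 mm and 10.7 degrees, less where a joint would pass 70% of its speed; a pose out of reach is approached as far as the arm can. A call with a gripper value outside its range is refused whole. The fingers move at their own pace and stop on an object; "newtons" is the grip in N (left out, the last holds). Time passes only in rows, so rows that repeat a pose let the fingers close. It gives the time, the measured TCP pose, the force, the opening and the grip force at its end, in the units of the state.
- manip.get_state(): the state, without advancing time (a new reading comes with each control period).
- manip.get_image(name): name is "scene" or "top" or "wrist"; returns a dict with "img" (480x640x3 uint8, red, green, blue), "range_z" (480x640 float32, m along the optical axis (not along the pixel's ray), 0 where there is no reading), "fx", "fy", "cx", "cy" (pixels), "R" (3x3) and "t" (3): a world point X has camera coordinates R X + t. Camera axes: x right, y down, z forward; pixel columns grow to the right and rows downward; lengths in m; the calibration is good to about 2 mm. The wrist camera is an equidistant fisheye: a pixel r from the principal point sees the ray r / f radians off the axis. A picture is of the moment at which its call begins.
- manip.sign_off(): hands the job in; it is judged then, once.
The state is a dict: "clock": time; "qpos": joint angles; "qd": joint speeds; "effort": joint torques, N m; "position": TCP position; "ee_rot": TCP orientation; "contact_force": force on the tool from outside, world axes, zero at the start; "moment": the same for the moment, N m; "width": finger opening in m; "gripper_force": force on a finger pad.
Only numpy, scipy, OpenCV 4.12 (cv2) and the standard library are available. Lean on these libraries where they do the work, as an engineer would, in place of code of your own. Each camera call takes 0.05 s, during which the arm holds its last target. There are 200 camera calls.

### The job

Make up two job kits from the stock on the marble bench. The filling kit goes in the tray with three compartments: the filling knife lying in the long narrow one, and the small tin and the mixing cup standing upright in the two short ones, one in each, in either order. The carving kit goes in the tray with two compartments: the hammer lying in the wide one and the chisel in the narrow one, either end first; set everything down flat on the tray floors without dropping it, and leave the brush, the large tin and the marble offcut where they are.

Things in the scene. Friction and masses are not known exactly. Their poses are not given: they have to be found in the camera images.
- tray_three: Fixed wooden tray 220 (x) x 190 (y) x 26 mm, same outside as the other; left or right of the tools, may be turned. Origin: centre of the underside, z up. Floor 6, walls and partitions 6 thick, 26 high. A partition along x splits it: narrow compartment 208 x 72, centre y = -53; the wide side is halved by a cross partition into two short ones 101 (x) x 100, centres (53.5, 39) and (-53.5, 39).
- tray_two: Fixed wooden tray 220 (x) x 190 (y) x 26 mm, same outside as the other; left or right of the tools, may be turned. Origin: centre of the underside, z up. Floor 6, walls and partitions 6 thick, 26 high. A partition along x splits it: narrow compartment 208 x 72, centre y = -53; wide compartment 208 x 100, centre y = +39, undivided.
- hammer: Club hammer lying flat, 180 mm long, 0.58 kg. Origin on the handle's centreline at mid-length, 16 mm above what it lies on; x along the handle to the head, z up. Steel head 32 (x) x 62 (y) x 32 mm, centre x = +72; round wooden handle x = -90 to 90, 22 mm thick from x = 20 to the head, 32 at the butt. Balances at x = 61; hold the neck at x = 40.
- chisel: Stone chisel, a plain steel bar lying flat, 160 mm long, 0.25 kg. Origin on its centreline at mid-length, 8 mm above what it lies on; x runs along it to the edge, z up. Octagonal shank 16 mm over the flats from x = -80 to +48; flat blade 26 mm wide and 5 mm thick at the +x end. It balances at about x = -8 mm.
- knife: Filling knife lying flat, 185 mm long, 0.08 kg. Origin on its centreline at mid-length, 8 mm above what it lies on; x along it to the blade tip, z up. Wooden handle 22 wide x 16 mm thick, x = -92.5 to -0.5; brass ferrule to x = 15; thin steel blade, 26 mm wide at the end, x = 92.5. Balances at about x = -16; hold the handle at x = -25.
- tin: Small closed tin of filler, bare steel with a paper band, standing; 58 mm diameter (60 at the rims), 64.5 mm high, 0.3 kg; origin at the centre of its underside, z up.
- cup: Empty grey plastic mixing cup, standing, open at the top; 70 mm high, 60 mm diameter at the rim, tapering towards the foot, 30 g; origin at the centre of its underside, z up.
- big_tin: Bystander: large blue tin, 86 mm diameter, 93 mm high, standing beyond the trays at the left; origin at the centre of its underside.
- brush: Bystander: paint brush, about 197 mm long, 26 mm wide and 13 mm high, lying crosswise beyond the stock; origin on the underside near mid-length, x along it to the bristles.
- offcut: Bystander: L-shaped offcut of marble, about 105 x 50 x 30 mm, beyond the trays at the right; origin on its underside.
Mind the look-alikes: they are no part of the job. What is shaped like the tin but purple or turquoise is not meant.

How it is judged:
By the outcome, as a careful person would: the job done as asked, in the order asked, and still so for the second after the job is handed in, with the robot touching nothing.
It also fails if it takes over 115 s, if anything falls off the work surface, if the arm or the gripper's body presses on something with over 40 N, if the wrist force passes 120 N, or if a joint passes its speed limit or range.

## Working session

There is one attempt and no reset: what is moved stays moved. The work goes in short steps, Python scripts to look and compute and a tool call to move; the robot and the scene stay as the last step left them, time stands still between calls to the robot, and variables do not carry over. Pictures are saved under pics/ and viewed, at most 14 in all, crops included, and the job is handed in when it is done.

Besides the shell and the picture viewer there is one more tool, called after "Call:" as name([rows], argument=value, ...), one row to a line, values as JSON. play_rows: Moves the arm, as the interface text tells. Its arguments: {"type":"object","properties":{"motion":{"type":"array","items":{"type":"array","items":{"type":"number"}}},"newtons":{"type":"number"}},"required":["motion"]}

```bash
mkdir -p pics; ls
cat > h.py <<'E'
import numpy as np, cv2
from rig import manip
def save(d,n): cv2.imwrite('pics/'+n,cv2.cvtColor(d['img'],cv2.COLOR_RGB2BGR))
def pts(d):
    z=d['range_z']; v,u=np.mgrid[0:480,0:640]
    c=np.stack([(u-d['cx'])/d['fx']*z,(v-d['cy'])/d['fy']*z,z],-1)
    return (c-d['t'])@d['R']
def onplane(d,u,v,h):
    r=np.array([(u-d['cx'])/d['fx'],(v-d['cy'])/d['fy'],1.])@d['R']; o=-d['R'].T@d['t']
    return o+r*(h-o[2])/r[2]
E
python3 - <<'E'
from h import *
for n in('top','scene'):
    d=manip.get_image(n); save(d,n+'0.png'); np.savez('/tmp/'+n+'0.npz',**d)
    print(n,d['fx'],d['cx'],d['cy'],d['R'].round(3).tolist(),d['t'])
print(manip.get_state())
E
```

```text
pics
top 451.53664269704626 314.8519293297852 235.81098423445067 [[-0.028, -0.999, 0.017], [-0.999, 0.027, -0.044], [0.044, -0.018, -0.999]] [0.01867907 0.63414791 0.94981748]
scene 585.9938377392485 313.63599615326814 242.48744553131485 [[-0.03, 0.999, -0.017], [0.827, 0.015, -0.563], [-0.562, -0.031, -0.827]] [ 0.02815725 -0.49642356  1.67917899]
{'clock': 0.1, 'qpos': array([-1.43598733e+00,  2.76536011e-01,  1.50597916e+00, -2.86473278e-05,
        1.36071372e+00, -1.20982279e-01]), 'qd': array([ 0.00053858, -0.00163534, -0.00366193, -0.0007222 ,  0.00022328,
        0.0003911 ]), 'effort': array([ 1.18941345e-03, -4.17700624e+01, -2.46405351e+01, -1.93378623e-04,
        5.82840876e-03,  1.74823686e-06]), 'position': array([ 0.14541346, -0.55583153,  0.2305347 ]), 'ee_rot': array([-8.18004657e-04,  9.91831781e-01,  1.27550181e-01, -1.96618741e-05]), 'contact_force': array([0.39659877, 0.75636022, 0.44893858]), 'moment': array([-0.01085173,  0.02942483,  0.02673319]), 'gripper_force': 0.0, 'width': 0.085145705346126}
```

View pics/top0.png

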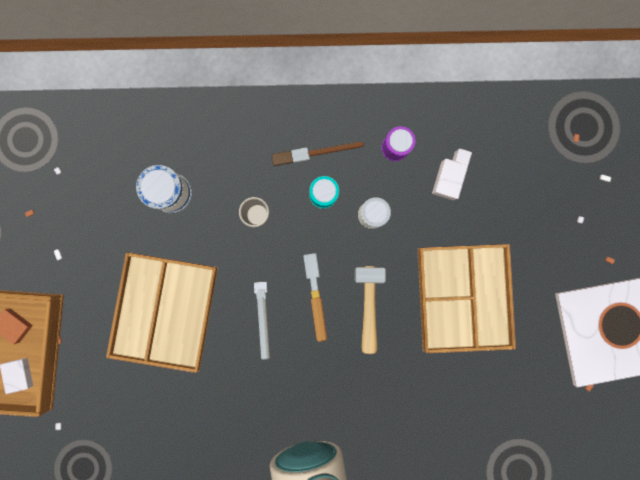

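View pics/scene0.png

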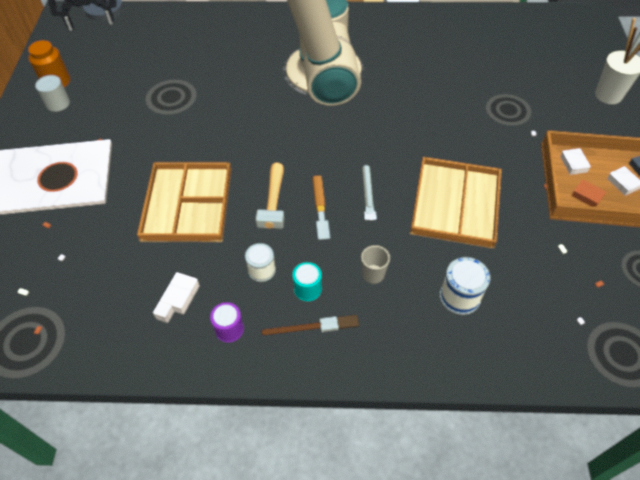

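```bash
cat > m.py <<'E'
from h import *
def measure(d,boxes):
    P=pts(d); g=d['img'].max(-1); n,l,s,c=cv2.connectedComponentsWithStats((cv2.medianBlur(g,3)>85).astype(np.uint8))
    for k,(u,v) in boxes.items():
        w=l[v-4:v+5,u-4:u+5]; ids=np.bincount(w[w>0],minlength=2); i=ids.argmax()
        m=(l==i)&(d['range_z']>0); Q=P[m]
        print(k,'area',s[i,4],'bbox',s[i,:4],'z pct',np.percentile(Q[:,2],[2,25,50,75,98]).round(4))
        vv,uu=np.nonzero(l==i)
        zt=np.percentile(Q[:,2],95)
        top=Q[Q[:,2]>zt-0.008]
        for nm,h,X in(('all',None,Q),('top',None,top)):
            (cx,cy),(a,b),_=r=cv2.minAreaRect(X[:,:2].astype(np.float32)*1000)
            print('  ',nm,'c',round(cx,1),round(cy,1),'sz',round(a),round(b),'corners',cv2.boxPoints(r).round(0).tolist())
if __name__=='__main__':
    d=manip.get_image('top')
    P=pts(d); print('table z',[P[v,u].round(4).tolist() for u,v in((340,230),(230,400),(400,400),(100,220))])
    measure(d,dict(two=(180,310),three=(445,275),hammer=(370,310),chisel=(264,330),knife=(319,320),tin=(375,211),cup=(254,203),purple=(400,142),teal=(324,190),big=(158,188),off=(448,180),brush=(300,155)))
E
python3 m.py
```

```text
table z [[0.6462, -0.0538, -0.0012], [0.2916, 0.1906, 0.0023], [0.2782, -0.1716, -0.0024], [0.6816, 0.4628, -0.0012]]
two area 164737 bbox [  0   0 640 465] z pct [-7.540e-01 -5.746e-01  1.000e-04  2.400e-03  6.260e-02]
   all c 800.9 -66.5 sz 2503 1257 corners [[172.0, -1318.0], [1430.0, -1318.0], [1430.0, 1185.0], [172.0, 1185.0]]
   top c 596.5 171.9 sz 421 1079 corners [[268.0, 649.0], [515.0, -401.0], [925.0, -305.0], [678.0, 745.0]]
three area 10121 bbox [417 243 100 111] z pct [0.0001 0.0054 0.007  0.0098 0.0281]
   all c 491.5 -322.8 sz 231 208 corners [[374.0, -220.0], [377.0, -428.0], [609.0, -425.0], [606.0, -217.0]]
   top c 494.9 -315.8 sz 220 192 corners [[384.0, -221.0], [386.0, -413.0], [606.0, -410.0], [604.0, -218.0]]
hammer area 1648 bbox [352 264  36  91] z pct [-0.0019  0.0219  0.0277  0.0312  0.035 ]
   all c 475.8 -102.8 sz 75 194 corners [[374.0, -124.0], [565.0, -156.0], [578.0, -82.0], [387.0, -50.0]]
   top c 477.8 -107.7 sz 61 179 corners [[387.0, -135.0], [566.0, -142.0], [569.0, -81.0], [390.0, -74.0]]
chisel area 164737 bbox [  0   0 640 465] z pct [-7.
[... 2183 characters left out ...]
515.0, -401.0], [925.0, -305.0], [678.0, 745.0]]
off area 164737 bbox [  0   0 640 465] z pct [-7.540e-01 -5.746e-01  1.000e-04  2.400e-03  6.260e-02]
   all c 800.9 -66.5 sz 2503 1257 corners [[172.0, -1318.0], [1430.0, -1318.0], [1430.0, 1185.0], [172.0, 1185.0]]
   top c 596.5 171.9 sz 421 1079 corners [[268.0, 649.0], [515.0, -401.0], [925.0, -305.0], [678.0, 745.0]]
brush area 164737 bbox [  0   0 640 465] z pct [-7.540e-01 -5.746e-01  1.000e-04  2.400e-03  6.260e-02]
   all c 800.9 -66.5 sz 2503 1257 corners [[172.0, -1318.0], [1430.0, -1318.0], [1430.0, 1185.0], [172.0, 1185.0]]
   top c 596.5 171.9 sz 421 1079 corners [[268.0, 649.0], [515.0, -401.0], [925.0, -305.0], [678.0, 745.0]]
```

```bash
cat > m.py <<'E'
from h import *
def comps(d):
    P=pts(d); ok=(d['range_z']>0)&(abs(P[...,2])<.12)&(P[...,0]>.2)&(P[...,0]<.9)&(abs(P[...,1])<.5)
    t=ok&(abs(P[...,2])<.004); A=np.c_[P[t][:,:2],np.ones(t.sum())]; k=np.linalg.lstsq(A,P[t][:,2],rcond=None)[0]
    H=P[...,2]-P[...,:2]@k[:2]-k[2]
    return P,H,ok,k
def measure(d,boxes):
    P,H,ok,k=comps(d); print('plane',k.round(4),'std',H[ok&(abs(H)<.004)].std())
    g=d['img'].max(-1)
    n,l,s,c=cv2.connectedComponentsWithStats((ok&(H>.0035)&(g>60)).astype(np.uint8))
    for nm,(u,v,lo,hi) in boxes.items():
        w=l[v-8:v+9,u-8:u+9]; i=np.bincount(w[w>0],minlength=2).argmax()
        m=(l==i)&(H>lo)&(H<hi); X=P[m][:,:2]*1000
        (cx,cy),(a,b),_=r=cv2.minAreaRect(X.astype(np.float32))
        q=X-X.mean(0); e=np.linalg.svd(q,full_matrices=False)[2][0]
        (ex,ey),er=cv2.minEnclosingCircle(X.astype(np.float32))
        print(nm,'n',m.sum(),'bbox',s[i,:4],'h95',np.percentile(H[m],95).round(4),'rect c',round(cx,1),round(cy,1),'sz',round(a),round(b),'corners',cv2.boxPoints(r).round(0).astype(int).tolist(),'pca',np.degrees(np.arctan(e[1]/e[0])).round(1),'circ',round(ex),round(ey),round(er,1))
if __name__=='__main__':
    d=manip.get_image('top')
    measure(d,dict(two=(180,310,.02,.034),three=(445,275,.02,.034),hammer=(370,310,.014,.04),head=(370,274,.027,.04),handle=(370,330,.014,.026),chisel=(264,330,.004,.022),knife=(319,320,.004,.022),tin=(375,211,.057,.075),cup=(246,203,.062,.08),purple=(400,142,.05,.1),teal=(324,190,.05,.1),big=(158,188,.08,.11),off=(448,180,.02,.04),brush=(300,155,.004,.03)))
E
python3 m.py
```

```text
plane [0.0001 0.0006 0.0005] std 0.0016540762887889808
two n 1657 bbox [106 252 111 120] h95 0.0286 rect c 484.7 327.2 sz 192 220 corners [[358, 255], [574, 212], [611, 400], [395, 443]] pca -10.8 circ 485 327 143.6
three n 1745 bbox [418 244  97 109] h95 0.0285 rect c 495.0 -315.5 sz 221 191 corners [[383, -222], [386, -413], [607, -409], [604, -218]] pca 0.6 circ 495 -315 143.4
hammer n 1344 bbox [354 265  31  88] h95 0.0339 rect c 477.3 -108.5 sz 61 180 corners [[386, -136], [566, -142], [568, -81], [388, -75]] pca -2.5 circ 478 -108 91.3
head n 840 bbox [354 265  31  88] h95 0.0344 rect c 478.0 -107.9 sz 61 179 corners [[387, -135], [566, -142], [569, -81], [390, -74]] pca -2.4 circ 479 -108 90.6
handle n 406 bbox [354 265  31  88] h95 0.0258 rect c 478.1 -108.0 sz 179 48 corners [[387, -90], [390, -138], [569, -126], [566, -78]] pca -2.2 circ 477 -108 90.6
chisel n 659 bbox [253 282  16  77] h95 0.0176 rect c 460.0 120.5 sz 27 159 corners [[380, 107], [540, 107], [540, 134], [380, 134]] pca 3.0 circ 460 121 80.6
knife n 854 bbox [303 253  24  88] h95 0.0176 rect c 504.9 4.4 sz 1
[... 500 characters left out ...]
, -208], [855, -149], [796, -148]] pca -41.4 circ 824 -178 29.9
teal n 662 bbox [309 176  30  32] h95 0.0667 rect c 724.6 -17.7 sz 59 58 corners [[684, -27], [733, -58], [765, -9], [716, 23]] pca -31.0 circ 725 -18 29.9
big n 1504 bbox [136 164  55  49] h95 0.0952 rect c 737.3 308.3 sz 85 83 corners [[694, 268], [777, 264], [781, 349], [697, 353]] pca 65.9 circ 737 308 43.2
off n 1053 bbox [432 149  39  51] h95 0.0328 rect c 762.4 -294.6 sz 51 104 corners [[705, -302], [804, -335], [820, -287], [721, -254]] pca -26.5 circ 762 -295 56.2
brush n 768 bbox [271 141  93  25] h95 0.0153 rect c 817.1 -9.5 sz 27 201 corners [[789, 88], [819, -111], [846, -107], [815, 92]] pca -81.1 circ 821 -9 100.6
```

```bash
cat > go.py <<'E'
import sys,numpy as np
from scipy.spatial.transform import Rotation as R
from rig import manip
s=manip.get_state(); w,x,y,z=s['ee_rot']; r=R.from_quat([x,y,z,w]); M=r.as_matrix()
psi=np.degrees(np.arctan2(M[1,0],M[0,0]))
print('t %.2f'%s['clock'],(s['position']*1000).round(1),'psi %.1f'%psi,'tilt',M[2].round(4),'w %.1f gf %.1f'%(s['width']*1e3,s['gripper_force']),'F',s['contact_force'].round(1),'q',s['qpos'].round(2))
for a in sys.argv[1:]:
    X=list(map(float,a.split(',')))
    d=(np.array(X[:3])/1000-s['position'])@M/.04
    dp=(psi-X[3]+90)%180-90
    print(a,'->',d.round(2),(dp/10).round(2),'alt',((dp-180*np.sign(dp))/10).round(2))
E
python3 go.py 480,1.5,150,6.6
```

```text
t 0.20 [ 145.4 -556.   230.8] psi 14.7 tilt [ 1.0e-04 -1.1e-03 -1.0e+00] w 85.5 gf 0.0 F [0.6 0.4 0.9] q [-1.44  0.28  1.51 -0.    1.36 -0.12]
480,1.5,150,6.6 -> [ 11.62 -11.36   2.03] 0.81 alt -17.19
```

Call:
play_rows([
  [11.6,-11.4,0,0.8,45],
  [11.6,-11.4,0,0.8,45],
  [11.6,-11.4,0,0.8,45],
  [11.6,-11.4,0,0.8,45],
  [11.6,-11.4,0,0.8,45],
])

```text
clock: 0.82
position: [0.3064, -0.2862, 0.2313]
ee_rot: [0.0, 0.998, 0.058, 0.0]
contact_force: [1.5, 0.3, -0.2]
width: 0.0448
gripper_force: 0.0
```

```bash
python3 go.py 480,1.5,120,6.6
```

```text
t 0.82 [ 306.4 -286.2  231.3] psi 6.6 tilt [ 6.e-04  4.e-04 -1.e+00] w 44.8 gf 0.0 F [ 1.5  0.3 -0.2] q [-0.92  0.04  1.8   0.    1.3   0.54]
480,1.5,120,6.6 -> [ 5.14 -6.65  2.78] 0.0 alt -18.0
```

Call:
play_rows([
  [5.1,-6.6,1,0,45],
  [5.1,-6.6,2,0,45],
  [5.1,-6.6,2.8,0,45],
  [5.1,-6.6,2.8,0,45],
  [5.1,-6.6,2.8,0,45],
])

```text
clock: 1.45
position: [0.4589, -0.0332, 0.1348]
ee_rot: [0.0, 0.998, 0.058, 0.001]
contact_force: [0.6, -1.2, -0.1]
width: 0.045
gripper_force: 0.0
```

Call:
play_rows([
  [0,0,0,0,45],
  [0,0,0,0,45],
  [0,0,0,0,45],
])

```text
clock: 1.82
position: [0.4579, -0.0362, 0.1359]
ee_rot: [0.0, 0.998, 0.057, 0.0]
contact_force: [-0.8, -0.6, -0.4]
width: 0.0445
gripper_force: 0.0
```

```bash
python3 go.py 480,1.5,3,6.6
python3 - <<'E'
from h import *
save(manip.get_image('wrist'),'w1.png')
E
```

```text
t 1.82 [457.9 -36.2 135.9] psi 6.6 tilt [ 7.e-04  8.e-04 -1.e+00] w 44.5 gf 0.0 F [-0.8 -0.6 -0.4] q [-0.23  0.18  1.89 -0.    1.07  1.23]
480,1.5,3,6.6 -> [ 0.65 -0.87  3.32] -0.0 alt 18.0
```

View pics/w1.png

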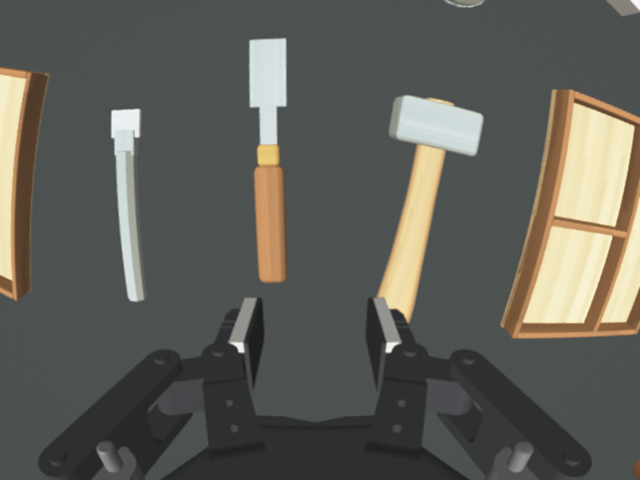

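Wrist view: the knife (handle at px 270,225, blade up at 267,75) runs parallel to the tool x axis; fingers still offset to the right and below it, chisel at left (130,200), hammer at right (430,190).

Call:
play_rows([
  [0.65,-0.87,0.3,0,45],
  [0.65,-0.87,1.6,0,45],
  [0.65,-0.87,2.6,0,45],
  [0.65,-0.87,3.2,0,45],
  [0.65,-0.87,3.3,0,45],
])

```text
clock: 2.5
position: [0.4787, 0.0016, 0.0024]
ee_rot: [-0.0, 0.998, 0.057, -0.001]
contact_force: [1.0, 0.5, 0.3]
width: 0.0449
gripper_force: 0.0
```

Call:
play_rows([
  [0,0,0,0,15],
  [0,0,0,0,15],
  [0,0,0,0,15],
], newtons=40)

```text
clock: 2.88
position: [0.4808, 0.0023, 0.0045]
ee_rot: [0.0, 0.998, 0.058, 0.001]
contact_force: [-0.2, -1.1, 4.2]
width: 0.0208
gripper_force: 40.5
```

```bash
python3 go.py 480,1.5,3,6.6 480,1.5,120,6.6
```

```text
t 2.88 [480.8   2.3   4.5] psi 6.7 tilt [ 0.0027  0.0011 -1.    ] w 20.8 gf 40.5 F [-0.2 -1.1  4.2] q [-0.14  0.38  2.02 -0.    0.74  1.32]
480,1.5,3,6.6 -> [-0.02  0.02  0.04] 0.01 alt -17.99
480,1.5,120,6.6 -> [-0.02  0.02 -2.89] 0.01 alt -17.99
```

Call:
play_rows([
  [0,0,-1,0,15],
  [0,0,-2.4,0,15],
  [0,1.5,-2.9,0.2,15],
  [0,3,-2.9,0.4,15],
  [0,4.5,-2.9,0.6,15],
])

```text
clock: 3.5
position: [0.5011, -0.1777, 0.1205]
ee_rot: [0.0, 1.0, 0.006, 0.001]
contact_force: [0.6, 0.1, -0.8]
width: 0.0204
gripper_force: 39.9
```

```bash
python3 go.py 471.2,-369,120,0.9 471.2,-369,13,0.9
```

```text
t 3.50 [ 501.1 -177.7  120.5] psi 0.6 tilt [ 2.3e-03  9.0e-04 -1.0e+00] w 20.4 gf 39.9 F [ 0.6  0.1 -0.8] q [-0.47  0.3   1.77  0.    1.07  1.09]
471.2,-369,120,0.9 -> [-0.8   4.77  0.02] -0.03 alt 17.97
471.2,-369,13,0.9 -> [-0.81  4.77  2.69] -0.03 alt 17.97
```

Call:
play_rows([
  [-0.3,1.5,0,0,15],
  [-0.6,3,0,0,15],
  [-0.8,4.3,0,0,15],
  [-0.8,4.77,0,0,15],
  [-0.8,4.77,0,0,15],
])

```text
clock: 4.12
position: [0.4708, -0.3678, 0.1193]
ee_rot: [-0.0, 1.0, 0.005, 0.0]
contact_force: [0.4, 0.1, -1.2]
width: 0.0207
gripper_force: 39.9
```

```bash
python3 go.py 471.2,-369,13,0.9
python3 - <<'E'
from h import *
save(manip.get_image('wrist'),'w2.png')
E
```

```text
t 4.12 [ 470.8 -367.8  119.3] psi 0.6 tilt [ 3.e-04 -5.e-04 -1.e+00] w 20.7 gf 39.9 F [ 0.4  0.1 -1.2] q [-0.78  0.39  1.63  0.    1.13  0.78]
471.2,-369,13,0.9 -> [0.01 0.03 2.66] -0.03 alt 17.97
```

View pics/w2.png

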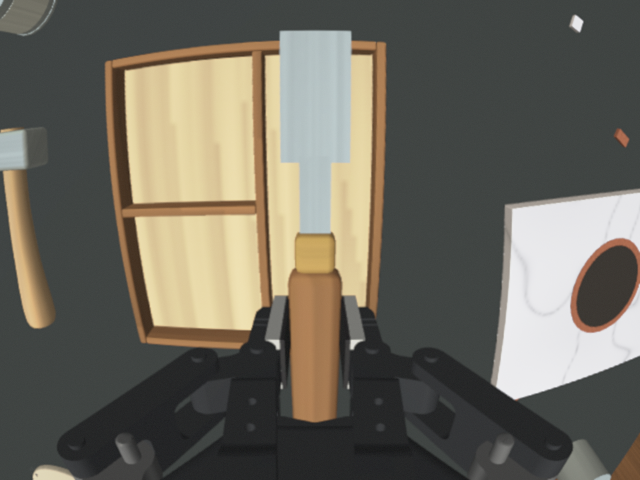

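Knife held squarely at px (315,330), centred over the narrow compartment (262–380 px).

Call:
play_rows([
  [0,0.03,1,0,15],
  [0,0.03,2,0,15],
  [0,0.03,2.5,0,15],
  [0,0.03,2.65,0,15],
  [0,0.03,2.7,0,15],
])

```text
clock: 4.8
position: [0.4715, -0.3674, 0.0118]
ee_rot: [0.0, 1.0, 0.006, 0.0]
contact_force: [0.4, 0.3, -0.5]
width: 0.0208
gripper_force: 39.9
```

Call:
play_rows([
  [0,0,0.02,0,15],
  [0,0,0.04,0,15],
])

```text
clock: 5.05
position: [0.4714, -0.3688, 0.0107]
ee_rot: [0.001, 1.0, 0.006, 0.001]
contact_force: [0.7, 0.2, 0.2]
width: 0.0207
gripper_force: 39.9
```

Call:
play_rows([
  [0,0,0.02,0,15],
  [0,0,0.03,0,15],
])

```text
clock: 5.3
position: [0.4713, -0.3688, 0.0105]
ee_rot: [0.001, 1.0, 0.006, 0.001]
contact_force: [-1.8, 2.1, 10.4]
width: 0.0209
gripper_force: 41.2
```

Contact (10 N). Open, rise.

Call:
play_rows([
  [0,0,-0.02,0,36],
  [0,0,-0.02,0,36],
  [0,0,-1,0,36],
  [0,0,-2.3,0,36],
  [0,0,-3.5,0,80],
])

```text
clock: 5.92
position: [0.4708, -0.3685, 0.1498]
ee_rot: [-0.0, 1.0, 0.006, -0.0]
contact_force: [0.5, -0.4, -0.2]
width: 0.053
gripper_force: 0.0
```

```bash
python3 go.py 679,-122,150,0.6 679,-122,28,0.6
```

```text
t 5.92 [ 470.8 -368.5  149.8] psi 0.6 tilt [-1.e-04 -0.e+00 -1.e+00] w 53.0 gf 0.0 F [ 0.5 -0.4 -0.2] q [-0.78  0.36  1.58 -0.    1.19  0.78]
679,-122,150,0.6 -> [ 5.28 -6.1  -0.01] 0.0 alt -18.0
679,-122,28,0.6 -> [ 5.28 -6.1   3.04] 0.0 alt -18.0
```

Call:
play_rows([
  [1.05,-1.2,0,0,80],
  [2.1,-2.4,0,0,80],
  [3.15,-3.6,0,0,80],
  [4.2,-4.8,0,0,80],
  [5.2,-5.98,0,0,80],
])

```text
clock: 6.55
position: [0.6744, -0.1289, 0.1483]
ee_rot: [0.0, 1.0, 0.006, 0.0]
contact_force: [1.2, -0.6, 0.2]
width: 0.0799
gripper_force: 0.0
```

```bash
python3 go.py 679,-122,28,0.6
python3 - <<'E'
from h import *
save(manip.get_image('wrist'),'w3.png')
d=manip.get_image('top'); from m import measure
measure(d,dict(knife=(495,300,.009,.021)))
E
```

```text
t 6.55 [ 674.4 -128.9  148.3] psi 0.6 tilt [ 1.e-04  4.e-04 -1.e+00] w 79.9 gf 0.0 F [ 1.2 -0.6  0.2] q [-0.29  0.49  1.37 -0.    1.28  1.27]
679,-122,28,0.6 -> [ 0.12 -0.17  3.01] 0.0 alt -18.0
plane [0.0001 0.0007 0.0005] std 0.0016556694344382831
knife n 883 bbox [481 243  34 107] h95 0.0205 rect c 494.6 -380.1 sz 208 57 corners [[390, -355], [392, -412], [600, -405], [598, -348]] pca 1.0 circ 495 -384 106.0
```

View pics/w3.png

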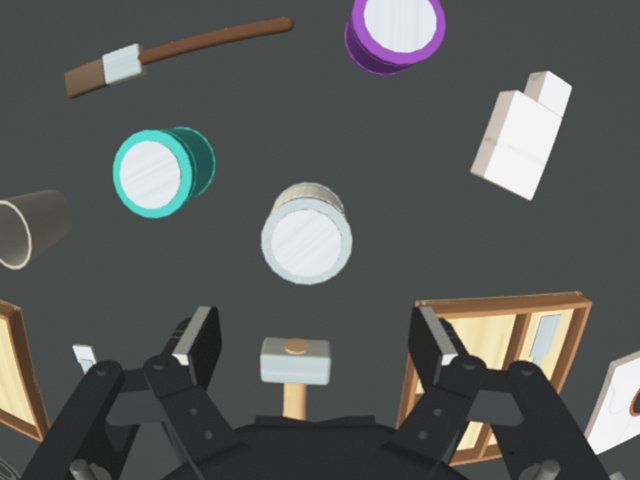

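Bare-steel tin at px (307,240), nearly centred between the fingers; knife blade visible in the narrow compartment (545,335).

Call:
play_rows([
  [0.12,-0.17,0,0,80],
  [0.12,-0.17,1.2,0,80],
  [0.12,-0.17,2.4,0,80],
  [0.12,-0.17,2.95,0,80],
  [0.12,-0.17,2.95,0,50],
])

```text
clock: 7.28
position: [0.6755, -0.1244, 0.0282]
ee_rot: [-0.001, 1.0, 0.005, -0.003]
contact_force: [0.1, 0.1, -0.5]
width: 0.0636
gripper_force: 0.0
```

Call:
play_rows([
  [0,0,0,0,50],
  [0,0,0,0,50],
  [0,0,0,0,50],
], newtons=50)

```text
clock: 7.65
position: [0.6782, -0.1238, 0.0312]
ee_rot: [0.0, 1.0, 0.006, 0.0]
contact_force: [1.1, -0.9, -3.7]
width: 0.0575
gripper_force: 54.0
```

```bash
python3 go.py 548,-276,150,0.9 548,-276,37,0.9
```

```text
t 7.65 [ 678.2 -123.8   31.2] psi 0.6 tilt [ 9.e-04  5.e-04 -1.e+00] w 57.5 gf 54.0 F [ 1.1 -0.9 -3.7] q [-0.28  0.59  1.5  -0.    1.04  1.28]
548,-276,150,0.9 -> [-3.29  3.77 -2.97] -0.03 alt 17.97
548,-276,37,0.9 -> [-3.3   3.77 -0.15] -0.03 alt 17.97
```

Call:
play_rows([
  [0,0,-1,0,50],
  [-0.7,0.8,-2,0,50],
  [-1.7,2,-2,0,50],
  [-2.7,3.1,-2,0,50],
  [-3.3,3.77,-2,0,50],
])

```text
clock: 8.28
position: [0.5456, -0.2776, 0.1111]
ee_rot: [0.0, 1.0, 0.005, -0.0]
contact_force: [0.6, -0.4, -4.8]
width: 0.0575
gripper_force: 55.4
```

```bash
python3 go.py 548,-276,37,0.9
```

```text
t 8.28 [ 545.6 -277.6  111.1] psi 0.6 tilt [-3.e-04  1.e-03 -1.e+00] w 57.5 gf 55.4 F [ 0.6 -0.4 -4.8] q [-0.58  0.42  1.6  -0.    1.12  0.98]
548,-276,37,0.9 -> [ 0.06 -0.04  1.85] -0.03 alt 17.97
```

Call:
play_rows([
  [0.06,-0.04,0.8,0,50],
  [0.06,-0.04,1.5,0,50],
  [0.06,-0.04,1.75,0,50],
  [0.06,-0.04,1.82,0,50],
  [0.06,-0.04,1.85,0,50],
])

```text
clock: 8.9
position: [0.551, -0.2745, 0.0375]
ee_rot: [0.001, 1.0, 0.006, 0.001]
contact_force: [0.6, -0.5, -3.5]
width: 0.0576
gripper_force: 55.3
```

Call:
play_rows([
  [0,0,0.02,0,50],
  [0,0,0.03,0,50],
])

```text
clock: 9.15
position: [0.5506, -0.2744, 0.036]
ee_rot: [0.0, 1.0, 0.006, 0.001]
contact_force: [1.1, 0.7, -1.8]
width: 0.0573
gripper_force: 55.5
```

Call:
play_rows([
  [0,0,0.02,0,50],
  [0,0,0.02,0,50],
])

```text
clock: 9.4
position: [0.5508, -0.2744, 0.0359]
ee_rot: [0.0, 1.0, 0.006, 0.001]
contact_force: [-0.9, 1.8, 5.6]
width: 0.0573
gripper_force: 55.9
```

Call:
play_rows([
  [0,0,0,0,75],
  [0,0,0,0,75],
  [0,0,0,0,75],
  [0,0,-1.2,0,75],
  [0,0,-2.7,0,75],
])

```text
clock: 10.02
position: [0.5491, -0.2737, 0.1419]
ee_rot: [-0.001, 1.0, 0.006, -0.002]
contact_force: [0.5, -1.5, -0.0]
width: 0.0749
gripper_force: 0.0
```

```bash
python3 go.py 685,125.3,150,0.6
```

```text
t 10.03 [ 549.1 -273.7  141.9] psi 0.6 tilt [-0.0036 -0.0022 -1.    ] w 74.9 gf 0.0 F [ 0.5 -1.5 -0. ] q [-0.58  0.39  1.55 -0.    1.2   0.98]
685,125.3,150,0.6 -> [ 3.51 -9.94 -0.19] 0.0 alt -18.0
```

Call:
play_rows([
  [0.5,-1.45,-0.2,0,80],
  [1,-2.9,-0.2,0,80],
  [1.5,-4.35,-0.2,0,80],
  [2,-5.8,-0.2,0,80],
  [2.5,-7.2,-0.2,0,80],
])

```text
clock: 10.65
position: [0.6472, 0.0168, 0.1504]
ee_rot: [0.0, 1.0, 0.006, 0.0]
contact_force: [0.5, 0.3, -0.3]
width: 0.0799
gripper_force: 0.0
```

Call:
play_rows([
  [0.5,-1.4,0,0,80],
  [1,-2.7,0,0,80],
  [1,-2.7,0,0,80],
])

```text
clock: 11.02
position: [0.6863, 0.1277, 0.1497]
ee_rot: [-0.001, 1.0, 0.008, 0.0]
contact_force: [0.2, -1.2, 0.3]
width: 0.0799
gripper_force: 0.0
```

```bash
python3 go.py 685,125.3,32,0.6
python3 - <<'E'
from h import *
from m import measure
d=manip.get_image('scene')
i=cv2.resize(d['img'][130:300,120:420],None,fx=2.6,fy=2.6); cv2.imwrite('pics/s4.png',i[...,::-1])
d=manip.get_image('top'); P=pts(d)
n=(P[...,2]>.062)&(P[...,2]<.085)&(abs(P[...,0]-.548)<.07)&(abs(P[...,1]+.276)<.07)
print(cv2.minEnclosingCircle((P[n][:,:2]*1000).astype(np.float32)),n.sum(),np.median(P[n][:,2]))
E
```

```text
t 11.03 [686.3 127.7 149.7] psi 0.9 tilt [ 4.0e-04 -1.3e-03 -1.0e+00] w 79.9 gf 0.0 F [ 0.2 -1.2  0.3] q [0.08 0.51 1.34 0.   1.29 1.64]
685,125.3,32,0.6 -> [-0.04  0.06  2.94] 0.03 alt -17.97
((553.2796020507812, -272.2308044433594), 29.860523223876953) 685 0.06994317343202396
```

View pics/s4.png

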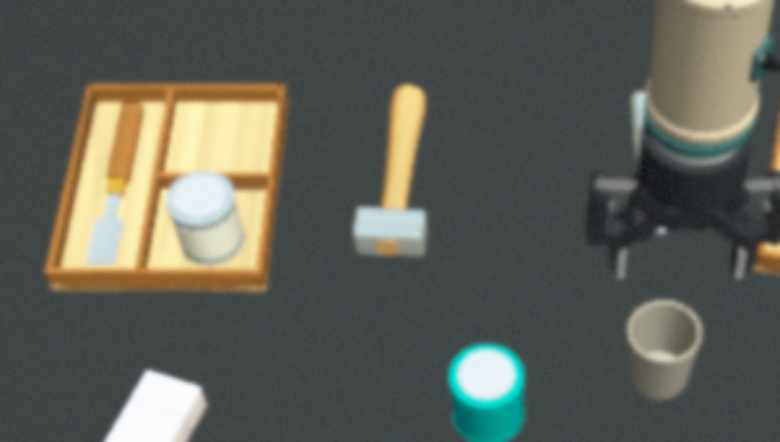

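The knife lies in the narrow compartment (115,185) and the tin stands in a short one (205,215); cup waits at (663,345).

Call:
play_rows([
  [-0.04,0.06,0.5,0,80],
  [-0.04,0.06,1.6,0,80],
  [-0.04,0.06,2.6,0,80],
  [-0.04,0.06,2.9,0,80],
  [-0.04,0.06,2.9,0,45],
], newtons=22)

```text
clock: 11.75
position: [0.6837, 0.1197, 0.0343]
ee_rot: [0.0, 1.0, 0.005, -0.001]
contact_force: [0.5, 0.6, 1.2]
width: 0.0639
gripper_force: 0.1
```

Call:
play_rows([
  [0,0,0,0,45],
  [0,0,0,0,45],
  [0,0,0,0,45],
], newtons=22)

```text
clock: 12.12
position: [0.6845, 0.1211, 0.0356]
ee_rot: [0.0, 1.0, 0.006, 0.001]
contact_force: [0.6, 0.1, 0.4]
width: 0.0587
gripper_force: 23.7
```

```bash
python3 go.py 441.5,-277.2,130,0.9 441.5,-277.2,38,0.9
```

```text
t 12.12 [684.5 121.1  35.6] psi 0.7 tilt [ 0.0017  0.     -1.    ] w 58.7 gf 23.7 F [0.6 0.1 0.4] q [ 0.08  0.59  1.49 -0.    1.06  1.63]
441.5,-277.2,130,0.9 -> [-6.19  9.89 -2.37] -0.02 alt 17.98
441.5,-277.2,38,0.9 -> [-6.19  9.89 -0.07] -0.02 alt 17.98
```

Call:
play_rows([
  [0,0,-1.2,0,45],
  [0,0,-2.5,0,45],
  [-0.8,1.2,-2.5,0,45],
  [-1.6,2.5,-2.5,0,45],
  [-2.4,3.8,-2.5,0,45],
])

```text
clock: 12.75
position: [0.5889, -0.0333, 0.1352]
ee_rot: [0.0, 1.0, 0.006, 0.001]
contact_force: [0.1, -1.6, -0.2]
width: 0.0589
gripper_force: 24.1
```

Call:
play_rows([
  [-0.8,1.3,0,0,45],
  [-1.6,2.6,0,0,45],
  [-2.4,3.9,0,0,45],
  [-3.2,5.2,0,0,45],
  [-3.7,6,0,0,45],
])

```text
clock: 13.38
position: [0.4431, -0.276, 0.1352]
ee_rot: [0.001, 1.0, 0.005, 0.0]
contact_force: [-0.1, -0.1, -0.1]
width: 0.0586
gripper_force: 24.1
```

```bash
python3 go.py 441.5,-277.2,44,0.9
python3 - <<'E'
from h import *
save(manip.get_image('wrist'),'w5.png')
E
```

```text
t 13.38 [ 443.1 -276.   135.2] psi 0.6 tilt [ 7.0e-04  1.4e-03 -1.0e+00] w 58.6 gf 24.1 F [-0.1 -0.1 -0.1] q [-0.69  0.27  1.77 -0.    1.1   0.87]
441.5,-277.2,44,0.9 -> [-0.04  0.03  2.28] -0.03 alt 17.97
```

View pics/w5.png

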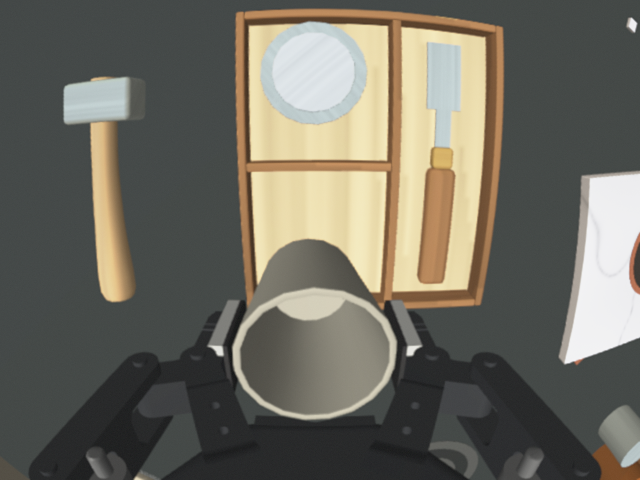

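Cup is held upright at px (315,355), over the nearer short compartment; tin (314,72) and knife (440,160) sit well.

Call:
play_rows([
  [0,0,1,0,45],
  [0,0,1.9,0,45],
  [0,0,2.2,0,45],
  [0,0,2.3,0,45],
  [0,0,2.32,0,45],
])

```text
clock: 14.05
position: [0.4453, -0.2742, 0.0426]
ee_rot: [0.001, 1.0, 0.006, 0.001]
contact_force: [-1.3, 0.9, -0.3]
width: 0.0588
gripper_force: 24.1
```

Call:
play_rows([
  [0,0,0.03,0,45],
  [0,0,0.03,0,45],
])

```text
clock: 14.3
position: [0.4451, -0.2743, 0.0414]
ee_rot: [0.001, 1.0, 0.006, 0.001]
contact_force: [-0.2, 0.6, 1.0]
width: 0.0587
gripper_force: 24.1
```

Call:
play_rows([
  [0,0,0.02,0,45],
  [0,0,0.03,0,45],
])

```text
clock: 14.55
position: [0.4456, -0.2743, 0.0411]
ee_rot: [0.001, 1.0, 0.006, 0.001]
contact_force: [-0.5, 2.3, 11.8]
width: 0.0585
gripper_force: 24.6
```

Call:
play_rows([
  [0,0,-0.03,0,75],
  [0,0,-0.03,0,75],
  [0,0,-0.03,0,75],
  [0,0,-1.2,0,75],
  [0,0,-2.5,0,60],
])

```text
clock: 15.18
position: [0.4437, -0.2733, 0.1393]
ee_rot: [-0.001, 1.0, 0.006, -0.001]
contact_force: [1.1, -0.4, -0.1]
width: 0.0601
gripper_force: 0.0
```

```bash
python3 go.py 517.5,-109.7,110,-2.3 517.5,-109.7,4,-2.3;python3 - <<'E'
from h import *
d=manip.get_image('top'); P=pts(d)
n=(P[...,2]>.065)&(P[...,2]<.085)&(abs(P[...,0]-.441)<.05)&(abs(P[...,1]+.276)<.06)
print(cv2.minEnclosingCircle((P[n][:,:2]*1000).astype(np.float32)),n.sum(),np.median(P[n][:,2]))
E
```

```text
t 15.18 [ 443.7 -273.3  139.3] psi 0.6 tilt [-0.0025 -0.002  -1.    ] w 60.1 gf 0.0 F [ 1.1 -0.4 -0.1] q [-0.69  0.27  1.76 -0.    1.12  0.87]
517.5,-109.7,110,-2.3 -> [ 1.89 -4.07  0.74] 0.29 alt -17.71
517.5,-109.7,4,-2.3 -> [ 1.9  -4.06  3.39] 0.29 alt -17.71
((447.3426818847656, -268.7485046386719), 29.68349266052246) 149 0.0747533466919293
```

Call:
play_rows([
  [0.6,-1.3,0,0.3,50],
  [1.2,-2.7,0,0.3,50],
  [1.9,-4.06,0,0.3,50],
  [1.9,-4.06,0.5,0.3,50],
  [1.9,-4.06,1,0.3,50],
])

```text
clock: 15.85
position: [0.519, -0.1094, 0.0986]
ee_rot: [0.0, 1.0, -0.019, 0.0]
contact_force: [0.6, 0.4, -0.2]
width: 0.0498
gripper_force: 0.0
```

```bash
python3 go.py 517.5,-109.7,3.5,-2.3
python3 - <<'E'
from h import *
save(manip.get_image('wrist'),'w6.png')
E
```

```text
t 15.85 [ 519.  -109.4   98.6] psi -2.2 tilt [ 4.e-04  3.e-04 -1.e+00] w 49.8 gf 0.0 F [ 0.6  0.4 -0.2] q [-0.34  0.32  1.8  -0.    1.02  1.27]
517.5,-109.7,3.5,-2.3 -> [-0.04  0.01  2.38] 0.01 alt -17.99
```

View pics/w6.png

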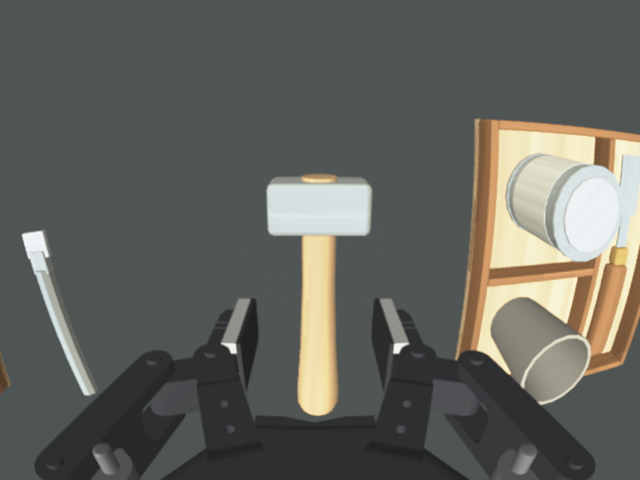

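Hammer handle (318,320) centred between the fingers, head ahead at (319,208); cup and tin upright in the tray at right.

Call:
play_rows([
  [-0.04,0,0.9,0,50],
  [-0.04,0,1.8,0,50],
  [-0.04,0,2.25,0,50],
  [-0.04,0,2.35,0,50],
  [-0.04,0,2.35,0,15],
], newtons=90)

```text
clock: 16.52
position: [0.5173, -0.1108, 0.0056]
ee_rot: [0.0, 1.0, -0.021, 0.0]
contact_force: [0.1, 0.3, -0.2]
width: 0.0333
gripper_force: 0.0
```

Call:
play_rows([
  [0,0,0,0,15],
  [0,0,0,0,15],
  [0,0,0,0,15],
])

```text
clock: 16.9
position: [0.5178, -0.111, 0.0065]
ee_rot: [0.001, 1.0, -0.02, 0.001]
contact_force: [-1.7, -1.4, 6.1]
width: 0.019
gripper_force: 88.4
```

```bash
python3 go.py 516.5,281.6,130,-11.3
```

```text
t 16.90 [ 517.8 -111.     6.5] psi -2.3 tilt [ 0.0023  0.0011 -1.    ] w 19.0 gf 88.4 F [-1.7 -1.4  6.1] q [-0.34  0.43  1.91 -0.    0.8   1.27]
516.5,281.6,130,-11.3 -> [-0.43 -9.8  -3.1 ] 0.9 alt -17.1
```

Call:
play_rows([
  [0,0,-0.5,0,15],
  [0,0,-1.2,0,15],
  [0,0,-2,0,15],
  [0,0,-2.8,0,15],
  [0,0,-2.8,0,15],
])

```text
clock: 17.52
position: [0.5182, -0.1107, 0.1188]
ee_rot: [0.001, 1.0, -0.02, 0.002]
contact_force: [0.2, 0.2, -6.7]
width: 0.0189
gripper_force: 88.8
```

```bash
python3 go.py 516.3,281.2,117,-11.3
python3 - <<'E'
from h import *
save(manip.get_image('wrist'),'w7.png')
E
```

```text
t 17.52 [ 518.2 -110.7  118.8] psi -2.3 tilt [ 0.0043  0.0012 -1.    ] w 18.9 gf 88.8 F [ 0.2  0.2 -6.7] q [-0.34  0.3   1.78  0.    1.06  1.27]
516.3,281.2,117,-11.3 -> [-0.45 -9.79  0.03] 0.9 alt -17.1
```

View pics/w7.png

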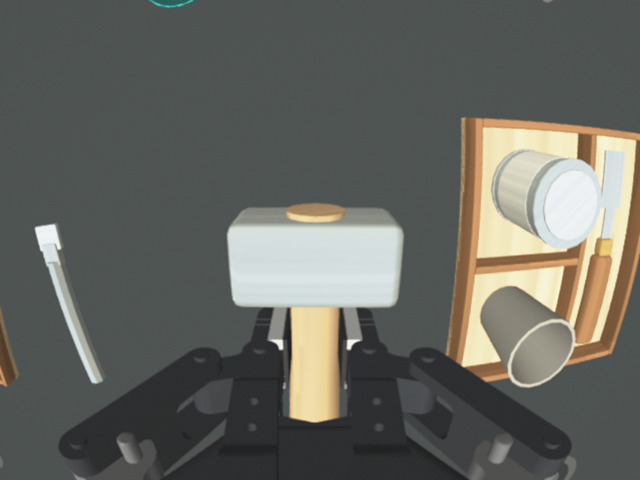

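Hammer held, head at (315,257), roughly level; moving to the two-compartment tray.

Call:
play_rows([
  [-0.1,-1.3,0,0.2,15],
  [-0.15,-2.6,0,0.4,15],
  [-0.2,-4,0,0.6,15],
  [-0.3,-5.4,0,0.8,15],
  [-0.35,-6.8,0,0.9,15],
])

```text
clock: 18.2
position: [0.5119, 0.1633, 0.1146]
ee_rot: [0.001, 0.995, -0.099, -0.002]
contact_force: [1.2, 0.1, -5.9]
width: 0.0187
gripper_force: 89.1
```

```bash
python3 go.py 516.3,281.2,117,-11.3
```

```text
t 18.20 [511.9 163.3 114.6] psi -11.4 tilt [-0.0048  0.0019 -1.    ] w 18.7 gf 89.1 F [ 1.2  0.1 -5.9] q [0.18 0.32 1.76 0.   1.07 1.95]
516.3,281.2,117,-11.3 -> [-0.47 -2.91 -0.06] -0.01 alt 17.99
```

Call:
play_rows([
  [-0.2,-1.2,0,0,15],
  [-0.4,-2.3,0,0,15],
  [-0.47,-2.9,0,0,15],
  [-0.47,-2.9,0,0,15],
])

```text
clock: 18.7
position: [0.5168, 0.2807, 0.1143]
ee_rot: [0.001, 0.995, -0.098, -0.002]
contact_force: [0.7, -1.0, -5.5]
width: 0.0191
gripper_force: 89.2
```

```bash
python3 go.py 516.3,281.2,15,-11.3
python3 - <<'E'
from h import *
save(manip.get_image('wrist'),'w8.png')
E
```

```text
t 18.70 [516.8 280.7 114.3] psi -11.2 tilt [-0.0042  0.002  -1.    ] w 19.1 gf 89.2 F [ 0.7 -1.  -5.5] q [0.38 0.38 1.65 0.   1.11 2.14]
516.3,281.2,15,-11.3 -> [-0.   -0.01  2.48] 0.01 alt -17.99
```

View pics/w8.png

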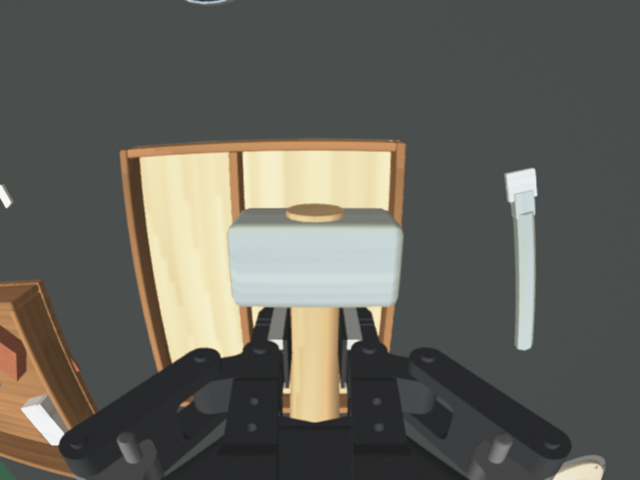

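Hammer centred over the wide compartment (wall px 240 to 395, head 230–400 nearer the camera).

Call:
play_rows([
  [0,0,0.9,0,15],
  [0,0,1.8,0,15],
  [0,0,2.3,0,15],
  [0,0,2.45,0,15],
  [0,0,2.5,0,15],
])

```text
clock: 19.38
position: [0.5185, 0.2786, 0.0169]
ee_rot: [0.0, 0.995, -0.099, -0.0]
contact_force: [0.1, -0.5, -6.9]
width: 0.0189
gripper_force: 89.3
```

Call:
play_rows([
  [0,0,0.02,0,15],
  [0,0,0.03,0,15],
])

```text
clock: 19.62
position: [0.5191, 0.2795, 0.0169]
ee_rot: [-0.0, 0.995, -0.099, 0.001]
contact_force: [-0.7, 0.3, -5.0]
width: 0.019
gripper_force: 89.3
```

Call:
play_rows([
  [0,0,0.03,0,15],
  [0,0,0.06,0,15],
])

```text
clock: 19.88
position: [0.5186, 0.2794, 0.0139]
ee_rot: [-0.0, 0.995, -0.099, 0.0]
contact_force: [-0.1, 0.3, -5.7]
width: 0.0192
gripper_force: 89.3
```

Call:
play_rows([
  [0,0,0.02,0,15],
  [0,0,0.03,0,15],
])

```text
clock: 20.12
position: [0.5183, 0.2794, 0.0127]
ee_rot: [0.0, 0.995, -0.099, -0.0]
contact_force: [-1.7, 1.2, -2.4]
width: 0.0193
gripper_force: 89.6
```

Call:
play_rows([
  [0,0,0.02,0,15],
  [0,0,0.03,0,15],
])

```text
clock: 20.38
position: [0.5184, 0.2794, 0.0126]
ee_rot: [-0.0, 0.995, -0.099, 0.0]
contact_force: [-4.6, -1.2, 7.8]
width: 0.0192
gripper_force: 90.7
```

Call:
play_rows([
  [0,0,0,0,45],
  [0,0,0,0,45],
  [0,0,-0.6,0,45],
  [0,0,-1.8,0,45],
  [0,0,-3,0,45],
])

```text
clock: 21.0
position: [0.5189, 0.2793, 0.1324]
ee_rot: [0.0, 0.995, -0.099, 0.0]
contact_force: [0.3, -0.2, -0.2]
width: 0.0454
gripper_force: 0.0
```

```bash
python3 go.py 452,120,110,3
python3 - <<'E'
from h import *
from m import comps
d=manip.get_image('top'); P,H,ok,k=comps(d)
x,y=P[...,0]*1000,P[...,1]*1000
m=ok&(H>.006)&(H<.03)&(abs(x-460)<90)&(abs(y-120)<30)
print('n',m.sum())
for a,b in((375,400),(400,425),(425,450),(450,475),(475,500),(500,515),(515,545)):
    s=m&(x>a)&(x<b)
    if s.sum(): print(a,y[s].mean().round(1),y[s].min().round(1),y[s].max().round(1),np.median(H[s]).round(4))
E
```

```text
t 21.00 [518.9 279.3 132.4] psi -11.3 tilt [ 4.e-04  0.e+00 -1.e+00] w 45.4 gf 0.0 F [ 0.3 -0.2 -0.2] q [ 0.38  0.37  1.63 -0.    1.15  2.14]
452,120,110,3 -> [-0.86  4.23  0.56] -1.43 alt 16.57
n 654
375 114.3 107.1 121.8 0.0148
400 115.6 108.2 123.9 0.0152
425 116.9 108.5 125.4 0.0148
450 117.8 109.9 126.6 0.0149
475 119.0 111.2 128.2 0.0145
500 120.5 112.5 129.8 0.0132
515 121.3 91.5 134.0 0.011
```

Call:
play_rows([
  [-0.3,1.2,0,-0.5,45],
  [-0.6,2.6,0,-1,45],
  [-0.8,3.9,0,-1.4,45],
  [-0.87,4.29,0.3,-1.4,35],
  [-0.87,4.29,0.6,-1.4,35],
])

```text
clock: 21.68
position: [0.451, 0.1175, 0.1069]
ee_rot: [-0.0, 1.0, 0.022, 0.001]
contact_force: [0.9, 0.5, 0.5]
width: 0.0347
gripper_force: 0.0
```

```bash
python3 go.py 452,117.5,3,2.8
python3 - <<'E'
from h import *
save(manip.get_image('wrist'),'w9.png')
E
```

```text
t 21.68 [451.  117.5 106.9] psi 2.5 tilt [ 1.4e-03 -4.0e-04 -1.0e+00] w 34.7 gf 0.0 F [0.9 0.5 0.5] q [0.11 0.22 1.92 0.   1.   1.63]
452,117.5,3,2.8 -> [0.02 0.   2.6 ] -0.03 alt 17.97
```

View pics/w9.png

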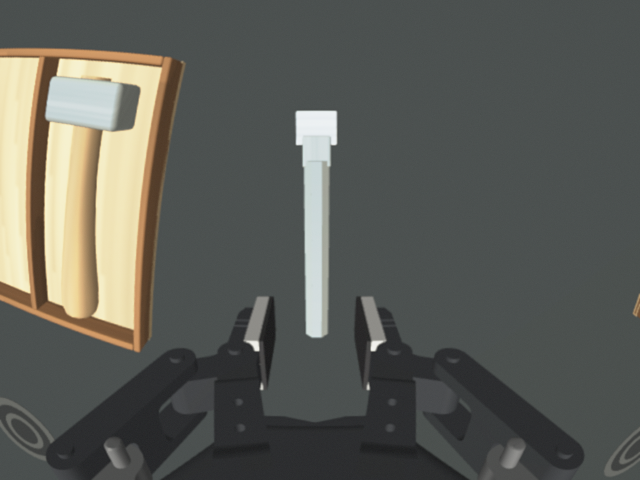

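Hammer lies in the wide compartment (85,190); chisel (316,230) runs straight between the fingers.

Call:
play_rows([
  [0.02,0,0.9,0,35],
  [0.02,0,1.8,0,35],
  [0.02,0,2.4,0,35],
  [0.02,0,2.57,0,35],
  [0.02,0,2.57,0,35],
], newtons=60)

```text
clock: 22.35
position: [0.452, 0.1187, 0.0041]
ee_rot: [-0.0, 1.0, 0.024, -0.0]
contact_force: [-0.4, -0.6, -0.2]
width: 0.0348
gripper_force: 0.0
```

Call:
play_rows([
  [0,0,0,0,10],
  [0,0,0,0,10],
  [0,0,0,0,10],
])

```text
clock: 22.72
position: [0.4526, 0.1182, 0.0055]
ee_rot: [-0.0, 1.0, 0.023, 0.001]
contact_force: [0.1, 1.5, 4.8]
width: 0.0137
gripper_force: 59.4
```

Call:
play_rows([
  [0,0,-0.7,0,10],
  [0,0,-1.8,0,10],
  [0,0,-2.8,0,10],
  [0,0,-2.8,0,10],
])

```text
clock: 23.22
position: [0.4535, 0.1181, 0.1191]
ee_rot: [-0.0, 1.0, 0.023, 0.003]
contact_force: [0.1, 0.2, -3.9]
width: 0.0138
gripper_force: 59.3
```

```bash
python3 go.py 487.3,380.8,115,-11.3
```

```text
t 23.23 [453.5 118.1 119.1] psi 2.6 tilt [ 6.9e-03 -3.0e-04 -1.0e+00] w 13.8 gf 59.3 F [ 0.1  0.2 -3.9] q [ 0.11  0.21  1.9  -0.    1.02  1.63]
487.3,380.8,115,-11.3 -> [ 1.15 -6.52  0.11] 1.39 alt -16.61
```

Call:
play_rows([
  [0.25,-1.4,0,0.4,10],
  [0.5,-2.8,0,0.8,10],
  [0.75,-4.2,0,1.2,10],
  [1,-5.6,0,1.4,10],
  [1.15,-6.5,0,1.4,10],
])

```text
clock: 23.85
position: [0.4843, 0.3817, 0.114]
ee_rot: [0.001, 0.995, -0.098, -0.001]
contact_force: [0.9, -0.1, -3.1]
width: 0.0138
gripper_force: 59.5
```

Call:
play_rows([
  [0,0,0,0,10],
])

```text
clock: 23.98
position: [0.4844, 0.3818, 0.1139]
ee_rot: [0.001, 0.995, -0.097, -0.001]
contact_force: [-0.4, -1.4, -2.6]
width: 0.0137
gripper_force: 59.6
```

```bash
python3 go.py 487.3,380.8,15,-11.3
python3 - <<'E'
from h import *
save(manip.get_image('wrist'),'w10.png')
E
```

```text
t 23.98 [484.4 381.8 113.9] psi -11.2 tilt [-0.0023  0.0014 -1.    ] w 13.7 gf 59.6 F [-0.4 -1.4 -2.6] q [0.55 0.42 1.59 0.   1.14 2.32]
487.3,380.8,15,-11.3 -> [0.08 0.01 2.47] 0.01 alt -17.99
```

View pics/w10.png

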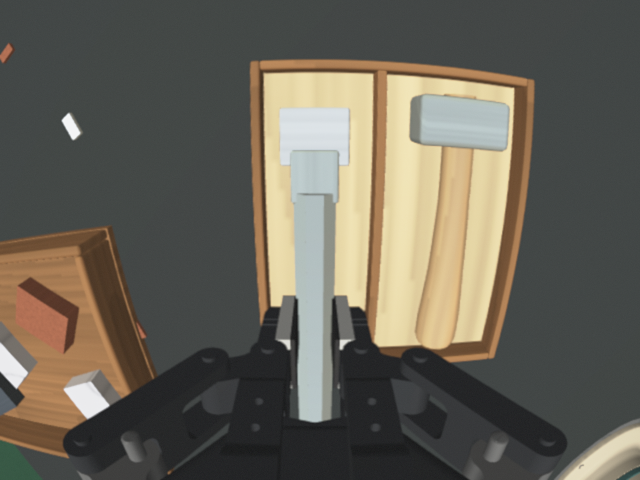

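Chisel (315,270) is aligned and centred over the narrow compartment (258–378 px); hammer lies in the wide one.

Call:
play_rows([
  [0.08,0,0.9,0,10],
  [0.08,0,1.8,0,10],
  [0.08,0,2.3,0,10],
  [0.08,0,2.47,0,10],
  [0.08,0,2.51,0,10],
])

```text
clock: 24.65
position: [0.4883, 0.3782, 0.0157]
ee_rot: [0.0, 0.995, -0.099, -0.0]
contact_force: [0.5, -0.4, -2.7]
width: 0.0138
gripper_force: 59.5
```

Call:
play_rows([
  [0,0,0.02,0,10],
  [0,0,0.03,0,10],
])

```text
clock: 24.9
position: [0.489, 0.3794, 0.0158]
ee_rot: [-0.0, 0.995, -0.099, 0.001]
contact_force: [-0.8, -0.3, -2.8]
width: 0.0137
gripper_force: 59.5
```

Call:
play_rows([
  [0,0,0.03,0,10],
  [0,0,0.05,0,10],
])

```text
clock: 25.15
position: [0.4885, 0.3793, 0.0131]
ee_rot: [-0.0, 0.995, -0.099, 0.0]
contact_force: [-0.1, 0.3, -3.1]
width: 0.0133
gripper_force: 59.5
```

Call:
play_rows([
  [0,0,0.02,0,10],
  [0,0,0.03,0,10],
])

```text
clock: 25.4
position: [0.4884, 0.3792, 0.0116]
ee_rot: [0.0, 0.995, -0.099, -0.0]
contact_force: [-0.7, -0.6, 0.4]
width: 0.0136
gripper_force: 60.0
```

Call:
play_rows([
  [0,0,0.01,0,10],
  [0,0,0.02,0,10],
])

```text
clock: 25.65
position: [0.4885, 0.3792, 0.0116]
ee_rot: [-0.0, 0.995, -0.099, 0.0]
contact_force: [-1.5, -0.9, 6.1]
width: 0.0137
gripper_force: 60.6
```

Call:
play_rows([
  [0,0,-0.01,0,32],
  [0,0,-0.01,0,32],
  [0,0,-0.8,0,32],
  [0,0,-2.2,0,32],
  [0,0,-3.6,0,32],
])

```text
clock: 26.28
position: [0.4884, 0.3791, 0.156]
ee_rot: [0.0, 0.995, -0.099, -0.0]
contact_force: [0.8, -0.2, -0.3]
width: 0.032
gripper_force: 0.0
```

Call:
play_rows([
  [-1.5,0,-1,0,32],
  [-3,0,-2,0,32],
  [-4,0,-2,0,32],
  [-4,0,-2,0,32],
])

```text
clock: 26.78
position: [0.3285, 0.4114, 0.2366]
ee_rot: [-0.001, 0.995, -0.097, 0.0]
contact_force: [1.3, -1.0, -0.8]
width: 0.032
gripper_force: 0.0
```

```bash
python3 go.py
python3 - <<'E'
from h import *
d=manip.get_image('top'); save(d,'top9.png')
from m import measure
measure(d,dict(big=(158,188,.08,.11),off=(448,180,.02,.04),brush=(300,155,.004,.03),teal=(324,190,.05,.1)))
E
```

```text
t 26.77 [328.5 411.4 236.6] psi -11.1 tilt [ 3.0e-04 -2.4e-03 -1.0e+00] w 32.0 gf 0.0 F [ 1.3 -1.  -0.8] q [0.76 0.2  1.6  0.   1.34 2.53]
plane [0.0001 0.0006 0.0005] std 0.0016412852631858463
big n 1512 bbox [136 164  55  49] h95 0.0953 rect c 737.4 309.1 sz 84 85 corners [[695, 352], [696, 266], [779, 267], [779, 352]] pca 61.6 circ 736 309 43.5
off n 1056 bbox [432 149  39  51] h95 0.0327 rect c 762.7 -294.8 sz 51 105 corners [[705, -303], [804, -335], [820, -287], [721, -254]] pca -26.5 circ 762 -295 56.7
brush n 774 bbox [271 140  94  26] h95 0.0151 rect c 814.9 -10.7 sz 29 203 corners [[788, 88], [813, -113], [842, -110], [816, 92]] pca -81.1 circ 819 -10 101.7
teal n 670 bbox [309 175  30  33] h95 0.0666 rect c 724.9 -18.1 sz 59 58 corners [[684, -23], [730, -59], [766, -13], [720, 23]] pca -11.2 circ 725 -18 29.9
```

View pics/top9.png

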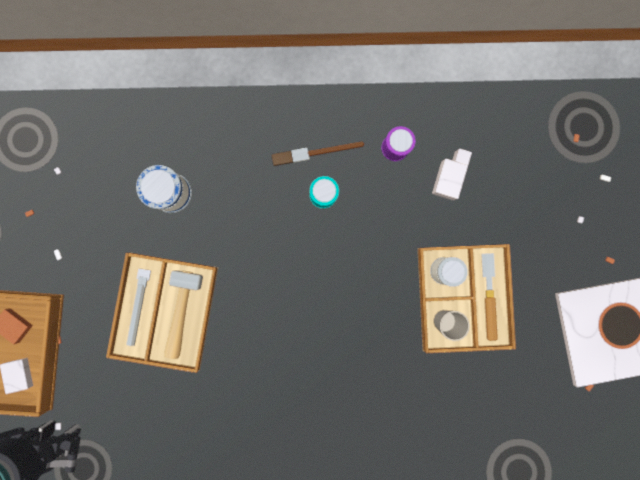

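All five items lie in their compartments (chisel 138,307; hammer 180,312; tin 450,270; cup 450,324; knife 489,297), and the big tin, brush, offcut and turquoise look-alike measure where they were.

```bash
python3 -c "
from rig import manip
print(manip.sign_off())"
```

```text
the job is handed in; nothing more can be done
None
```

Both kits are made up and handed in at about 27 s: the final top view shows the knife, tin and cup in the three-compartment tray and the hammer and chisel in the two-compartment one, with the brush, large tin and offcut where they were.

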